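Finish the disc-spring stack of a centrifuge's damping foot

ROBOT

A 7-joint arm with a two-finger parallel gripper is mounted at the origin on the work surface. World frame = base frame: x ahead of the robot, y to its left, z up, the work surface at z = 0. Lengths are in m, angles in rad, forces in N, time in s.
With the tool pointing down it reaches from about 0.4 to 0.9 m from the base axis. Payload 5.6 kg.
Tool frame: the origin (TCP) lies between the finger pads; the fingertips stand 19 mm ahead of it and the grasp point (between the pads) is the TCP; z points along the fingers, y is the line along which they close (so a half turn about z gives the same grasp; the last joint's range is limited). The gripper opens to 92 mm and grips with 3 to 60 N. Pads are 20 mm wide; open, the fingers measure 128 mm over their backs; the gripper's body (75 mm by 189 mm) begins 69 mm behind the grasp point.
Start: joints at [-0.043, 0.468, -0.012, 1.603, 0.006, 1.071, -0.056], TCP at [0.65, -0, 0.234] pointing down, gripper open.
Joint ranges: [-2.53, 2.53], [-0.31, 2.02], [-1.57, 1.55], [0.28, 2.44], [-1.29, 4.43], [0.15, 1.84], [-2.92, 2.92]. Speed limits (rad/s): [2.57, 2.57, 3.14, 3.14, 3.14, 3.14, 3.14].

INTERFACE

Orientations are given as a rotation vector (axis times angle).
In Python, from cell import * gives the robot as it stands.
- The arm moves only by the tool carry_out, never from a script. Its argument "motion" is a list of rows, each a list of 5 numbers: the finger opening in mm, from 0 to 91.9, then the shift along the tool's x, y, z in units of 40 mm (1.0 is 40 mm), then the turn about the tool's z in rad. A call has 1 to 12 rows; each row is the pose to reach, as a shift and turn from the pose commanded when the call began, along the tool's axes at that moment; what a row does not reach only later rows make up. A row lasts 1/12 s, in which the tool goes at most 41.7 mm and 7.16 degrees, less where a joint would pass 70% of its speed; a pose out of reach is approached as far as the arm can. A call with a gripper value outside its range is refused whole. The fingers move at their own pace and stop on an object; the grip force is fixed at half the most. Time passes only in rows, so rows that repeat a pose let the fingers close. It gives the time, the measured TCP pose, the force, the opening and the grip force at its end, in the units of the state.
- get_obs(): the state, without advancing time (a new reading comes with each control period).
- grab_frame(name): name is "scene" or "side" or "wrist"; returns a dict with "image" (420x560x3 uint8, blue, green, red), "camera_matrix" (3x3 intrinsics, pixels), "R" (3x3) and "t" (3): a world point X has camera coordinates R X + t. Camera axes: x right, y down, z forward; pixel columns grow to the right and rows downward; lengths in m; the calibration is good to about 2 mm. A picture is of the moment at which its call begins. There is no depth.
- job_done(): hands the job in; it is judged then, once.
The state is a dict: "time": time; "q": joint angles; "qvel": joint speeds; "joint_efforts": joint torques, N m; "tool_pos": TCP position; "eef_rot": TCP orientation; "ft_force": force on the tool from outside, world axes, zero at the start; "moment": the same for the moment, N m; "finger_gap": finger opening in m; "grip_force": force on a finger pad.
Only numpy, scipy, OpenCV 4.12 (cv2) and the standard library are available. Lean on these libraries where they do the work, as an engineer would, in place of code of your own. Each camera call takes 0.05 s, during which the arm holds its last target. There are 200 camera calls.

TASK

The centrifuge's damping foot on the bench already has its first cone disc on the guide pin, yellow hollow facing up. Finish the alternating stack: put on the disc that lies hollow side down, rim on rim, then the one that lies hollow side up on top of it, each threaded on the pin and lying flat, without turning either over. Leave the flat aluminium spacer ring where it lies.

Things in the scene. Friction and masses are not known exactly. Their poses are not given: they have to be found in the camera images.
- foot: Damping foot, fixed to the bench: grey flange 72 mm across, 10 mm high, with an upright guide pin 14 mm in diameter, its tip (tapered over 6 mm) 80 mm above the bench. A first cone disc like the loose ones is fixed on it, hollow up, from 10 to 26 mm above the bench; the next disc rests on its 60 mm rim. Origin on the pin axis at bench level, z up.
- disc_dome: Rigid steel cone disc, 120 g: 60 mm across (62 over the corners of its 12 slight flats), bore 28, height 16; dark domed face, yellow hollow face; upright edge band 8 mm high to grip across. Lies hollow DOWN: a dark dome from above, edge band at 0-8 mm. Goes on first, underside then 26 mm above the bench. Origin: centre of its underside as it lies, z up.
- disc_bowl: Rigid steel cone disc, 120 g: 60 mm across (62 over the corners of its 12 slight flats), bore 28, height 16; dark domed face, yellow hollow face; upright edge band 8 mm high to grip across. Lies hollow UP on its crown: a yellow bowl from above, edge band at 8-16 mm. Goes on last, underside then 42 mm above the bench. Origin: centre of its underside as it lies, z up.
- spacer: a flat bare-aluminium spacer ring, outside diameter 60 mm, bore 28 mm, 8 mm thick, loose on the bench. Not wanted: leave it alone. Origin: centre of its underside, z up.
Mind the look-alikes: they are no part of the job. What is shaped like the disc_bowl but orange or pink is not meant.

How it is judged:
By the outcome, as a careful person would: the job done as asked, in the order asked, and still so for the second after the job is handed in, with the robot touching nothing.
It also fails if it takes over 56 s, if anything falls off the work surface, if the arm or the gripper's body presses on something with over 40 N, if the wrist force passes 120 N, or if a joint passes its speed limit or range.

## Working session

There is one attempt and no reset: what is moved stays moved. The work goes in short steps, Python scripts to look and compute and a tool call to move; the robot and the scene stay as the last step left them, time stands still between calls to the robot, and variables do not carry over. Pictures are saved under pics/ and viewed, at most 10 in all, crops included, and the job is handed in when it is done.

Besides the shell and the picture viewer there is one more tool, called after "Call:" by a JSON object that holds its "method" and its "body". carry_out: Moves the arm, as the interface text tells. Its arguments: {"type":"object","properties":{"motion":{"type":"array"}},"required":["motion"]}

```bash
ls; mkdir -p pics
python3 - <<'E'
from cell import *
import cv2,numpy as np
o=get_obs();print(o['time'],o['tool_pos'],o['eef_rot'],o['finger_gap'])
a=grab_frame("scene");b=grab_frame("side")
for n,f in(("scene",a),("side",b)):
    print(n,f['camera_matrix'].round(1).tolist(),(-f['R'].T@f['t']).round(3))
    cv2.imwrite(f"pics/{n}0.png",f['image'])
    np.savez(f"{n}0.npz",**f)
E
```

```text
pics
0.0 [ 6.49430033e-01 -6.97876093e-05  2.32636652e-01] [-2.22066971e+00 -2.22055101e+00  2.16555601e-03] 0.09156377348729865
scene [[412.0, 0.0, 281.3], [0.0, 412.0, 206.9], [0.0, 0.0, 1.0]] [0.985 0.498 0.489]
side [[544.5, 0.0, 278.0], [0.0, 544.5, 204.8], [0.0, 0.0, 1.0]] [-0.149 -0.724  0.61 ]
```

View pics/scene0.png

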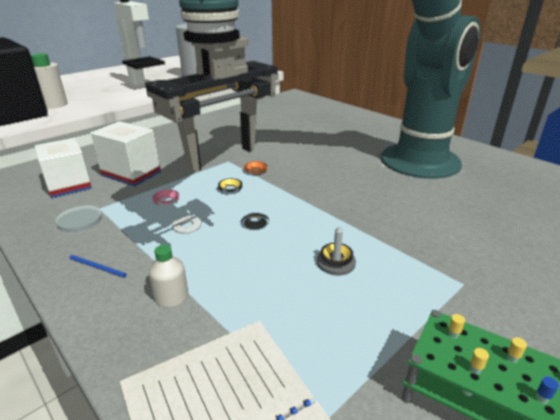

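View pics/side0.png

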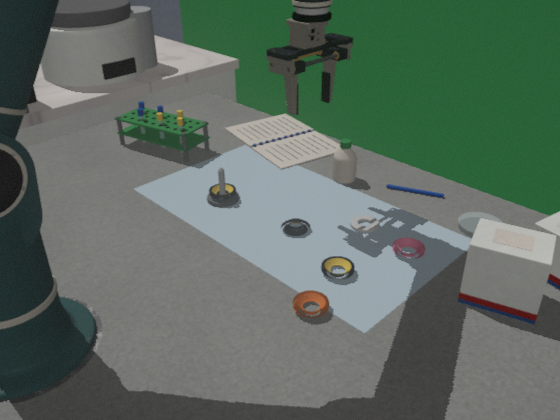

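Scene view: the foot pin tip is at about (338,231), the dark dome at (255,220), the yellow bowl at (230,185), orange at (256,168), pink at (166,197) and the spacer at (187,222). Side view: pin tip (221,170), dome (296,228), bowl (338,268), orange (311,304), and the spacer beside the pink one on the right.

```bash
cat > h.py <<'E'
import numpy as np,cv2
def ray(f,u,v):
    d=f['R'].T@np.linalg.solve(f['camera_matrix'],[u,v,1.]);return -f['R'].T@f['t'],d
def onz(f,u,v,z):
    c,d=ray(f,u,v);return c+d*(z-c[2])/d[2]
def tri(fa,pa,fb,pb):
    A=np.zeros((3,3));b=np.zeros(3)
    for f,p in((fa,pa),(fb,pb)):
        c,d=ray(f,*p);d/=np.linalg.norm(d);P=np.eye(3)-np.outer(d,d);A+=P;b+=P@c
    return np.linalg.solve(A,b)
def blob(mask,u,v,r=30):
    """centre/bbox of the hull of mask's component nearest (u,v)"""
    n,l,s,c=cv2.connectedComponentsWithStats(mask.astype(np.uint8))
    k=[i for i in range(1,n) if s[i,4]>25 and np.hypot(*(c[i]-(u,v)))<r]
    k=min(k,key=lambda i:np.hypot(*(c[i]-(u,v))))
    return s[k],c[k],l==k
E
python3 - <<'E'
from h import *
F={n:dict(np.load(n+"0.npz")) for n in("scene","side")}
P={}
for n,pts in(("scene",dict(dome=(255,220),bowl=(230,185))),("side",dict(dome=(296,228),bowl=(338,268)))):
    im=F[n]['image'];h=cv2.cvtColor(im,cv2.COLOR_BGR2HSV)
    m=(h[...,2]<95)|((h[...,0]>15)&(h[...,0]<38)&(h[...,1]>110))
    for k,p in pts.items():
        s,c,mm=blob(m,*p)
        ct=max(cv2.findContours(mm.astype(np.uint8),0,2)[0],key=len)
        e=cv2.fitEllipse(cv2.convexHull(ct));print(n,k,s,e)
        P[n,k]=e[0]
        for z in(0.008,0.012): print(z,onz(F[n],*e[0],z).round(4))
for k in("dome","bowl"):print(k,tri(F['scene'],P['scene',k],F['side'],P['side',k]).round(4))
print('tip',tri(F['scene'],(338,229),F['side'],(221,169)).round(4),onz(F['scene'],338,229,.08),onz(F['side'],221,169,.08))
for n in F: cv2.imwrite(f"pics/{n}c.png",0) if 0 else None
a=cv2.resize(F['scene']['image'][160:280,150:370],None,fx=3.4,fy=3.4)[:300*2]
b=F['side']['image'][155:330,190:430]
cv2.imwrite("pics/crop.png",np.vstack([cv2.resize(F['scene']['image'][155:285,150:370],(560,331)),cv2.resize(F['side']['image'][155:290,190:450],(560,268))]))
E
```

```text
scene dome [243 214  24  15 231] ((254.68980407714844, 220.77561950683594), (15.19805908203125, 24.63746452331543), 85.5024642944336)
0.008 [ 0.5326 -0.0709  0.008 ]
0.012 [ 0.5364 -0.0661  0.012 ]
scene bowl [218 179  24  12 146] ((229.50025939941406, 185.20664978027344), (12.367212295532227, 23.43123435974121), 83.73129272460938)
0.008 [ 0.477  -0.2332  0.008 ]
0.012 [ 0.4812 -0.2271  0.012 ]
side dome [282 219  28  17 298] ((295.417724609375, 227.07786560058594), (16.910757064819336, 27.548810958862305), 91.22894287109375)
0.008 [ 0.5291 -0.0765  0.008 ]
0.012 [ 0.5246 -0.0808  0.012 ]
side bowl [322 257  33  22 429] ((337.504150390625, 267.8278503417969), (23.400211334228516, 33.51087188720703), 96.12854766845703)
0.008 [ 0.4836 -0.2265  0.008 ]
0.012 [ 0.4794 -0.2298  0.012 ]
dome [ 0.531  -0.0739  0.0059]
bowl [ 0.4802 -0.2289  0.011 ]
tip [0.5075 0.13   0.0765] [0.51110911 0.13339892 0.08      ] [0.50345387 0.12384602 0.08      ]
```

Call:
{"method": "carry_out", "body": {"motion": [[91.9,-0.46,-0.74,0.45,0],[91.9,-0.92,-1.48,0.9,0],[91.9,-1.38,-2.22,1.35,0],[91.9,-1.84,-2.97,1.8,0],[91.9,-1.84,-2.97,1.8,0],[91.9,-1.84,-2.97,1.8,0],[91.9,-1.84,-2.97,1.8,0],[91.9,-1.84,-2.97,1.8,0]]}}

```text
time: 0.77
tool_pos: [0.5329, -0.0728, 0.1623]
eef_rot: [2.219, 2.222, 0.003]
ft_force: [0.7, -0.3, 0.0]
finger_gap: 0.092
grip_force: 0.0
```

Run:
```python
from cell import *
import cv2,numpy as np
f=grab_frame("wrist");np.savez("w1.npz",**f);cv2.imwrite("pics/w1.png",f['image'])
print((-f['R'].T@f['t']).round(3),f['R'].round(2).tolist(),get_obs()['tool_pos'])
```

```text
[0.532 0.001 0.314] [[1.0, 0.0, 0.0], [0.0, -0.97, 0.26], [0.0, -0.26, -0.97]] [ 0.53282439 -0.07275998  0.16228142]
```

View pics/w1.png

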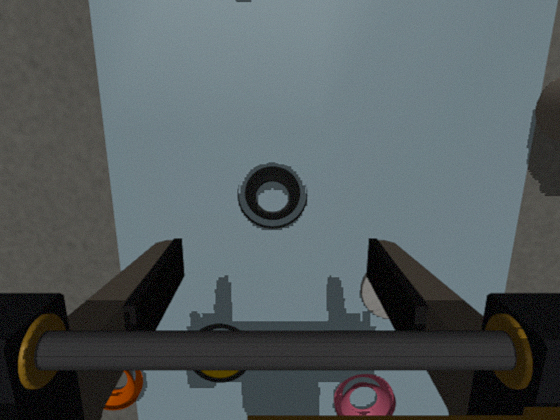

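The wrist view shows the dome at about (272,196), alone between the fingers. The bowl is at (220,352), orange at (118,388), pink at (363,398) and the spacer at (378,292).

```bash
cat >> h.py <<'E'
def dark(f,u,v,z,r=40):
    h=cv2.cvtColor(f['image'],cv2.COLOR_BGR2HSV)
    m=(h[...,2]<105)|((h[...,0]>15)&(h[...,0]<38)&(h[...,1]>110))
    s,c,mm=blob(m,u,v,r);ct=max(cv2.findContours(mm.astype(np.uint8),0,2)[0],key=len)
    e=cv2.fitEllipse(cv2.convexHull(ct));p=onz(f,*e[0],z)
    dist=abs(f['R'][2]@p+f['t'][2]);print('dia',max(e[1])*dist/f['camera_matrix'][0,0],'ell',np.round(e[0],1),np.round(e[1],1))
    return p
E
python3 - <<'E'
from h import *
f=dict(np.load("w1.npz"))
print('dome',dark(f,272,196,.006).round(4))
print('bowl',onz(f,220,352,.014),'orange',onz(f,118,388,.014),'pink',onz(f,363,398,.014),'spacer',onz(f,378,292,.008))
E
```

```text
dia 0.06030237214509277 ell [272.1 196.3] [68.6 69.8]
dome [ 0.53   -0.0761  0.006 ]
bowl [ 0.48046812 -0.22639888  0.014     ] orange [ 0.37920506 -0.26736776  0.014     ] pink [ 0.61967878 -0.27924904  0.014     ] spacer [ 0.62769459 -0.16648527  0.008     ]
```

Call:
{"method": "carry_out", "body": {"motion": [[91.9,-0.08,-0.07,1.0,0],[91.9,-0.08,-0.07,2.0,0],[91.9,-0.08,-0.07,2.9,0],[91.9,-0.08,-0.07,3.4,0],[91.9,-0.08,-0.07,3.52,0],[91.9,-0.08,-0.07,3.52,0],[50,-0.08,-0.07,3.52,0],[50,-0.08,-0.07,3.52,0],[50,-0.08,-0.07,3.52,0],[50,-0.08,-0.07,3.52,0],[50,-0.08,-0.07,3.52,0],[50,-0.08,-0.07,3.52,0]]}}

```text
time: 1.82
tool_pos: [0.529, -0.0767, 0.0211]
eef_rot: [2.221, 2.221, 0.001]
ft_force: [0.5, -0.7, -0.4]
finger_gap: 0.0602
grip_force: 30.0
```

Call:
{"method": "carry_out", "body": {"motion": [[50,0,0,-0.7,0],[50,0,0,-1.5,0],[50,0.3,0,-2.3,0],[50,0.9,-0.2,-2.8,0],[50,1.7,-0.4,-3.2,0],[50,2.5,-0.54,-3.2,0],[50,3.16,-0.54,-3.2,0],[50,3.16,-0.54,-3.2,0],[50,3.16,-0.54,-3.2,0],[50,3.16,-0.54,-3.2,0]]}}

```text
time: 2.65
tool_pos: [0.5065, 0.0488, 0.1485]
eef_rot: [2.222, 2.221, -0.002]
ft_force: [0.6, 0.4, -2.0]
finger_gap: 0.06
grip_force: 30.0
```

Run:
```python
from cell import *
import cv2,numpy as np
f=grab_frame("wrist");np.savez("w2.npz",**f);cv2.imwrite("pics/w2.png",f['image'])
o=get_obs();print((-f['R'].T@f['t']).round(3),o['tool_pos'],o['finger_gap'])
```

```text
[0.506 0.123 0.3  ] [0.50660962 0.04827537 0.14847695] 0.059873772768462154
```

View pics/w2.png

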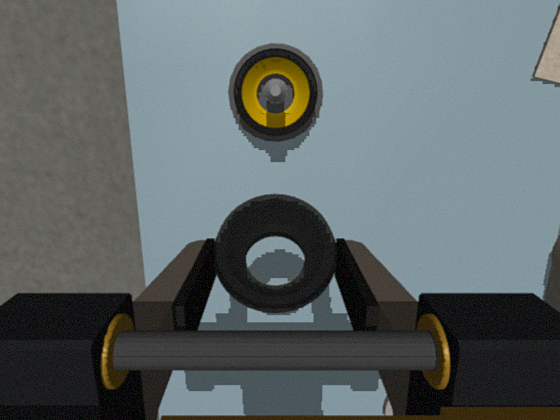

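The wrist view shows the foot's first disc at about (276,92) with the pin tip at (275,90). The held dome is at about (276,254), level between the fingers.

Run:
```python
from h import *
f=dict(np.load("w2.npz"));im=f['image'];h=cv2.cvtColor(im,cv2.COLOR_BGR2HSV)
y=((h[...,0]>15)&(h[...,0]<38)&(h[...,1]>110))
print('V row91',h[91,225:330,2].tolist()); 
for nm,m in(("yellow",y),("dark",(h[...,2]<60)|y)):
    s,c,mm=blob(m,276,92,25);ct=max(cv2.findContours(mm.astype(np.uint8),0,2)[0],key=len)
    e=cv2.fitEllipse(cv2.convexHull(ct));print(nm,s,np.round(e[0]+e[1],1),onz(f,*e[0],.026).round(4))
print('tip',onz(f,275,90,.08).round(4))
m=np.zeros_like(im[...,0]);
d=(h[...,2]<50);d[:,:214]=0;d[:,338:]=0;d[:190]=0;d[320:]=0
ct=max(cv2.findContours(d.astype(np.uint8),0,2)[0],key=len);e=cv2.fitEllipse(cv2.convexHull(ct))
print('held',np.round(e[0]+e[1],1),onz(f,*e[0],.134).round(4))
```

```text
V row91 [169, 171, 154, 111, 79, 78, 85, 82, 59, 36, 44, 47, 40, 22, 31, 30, 68, 122, 141, 139, 142, 142, 144, 142, 144, 150, 145, 149, 158, 167, 180, 135, 61, 38, 52, 48, 69, 83, 91, 89, 90, 84, 88, 90, 92, 109, 126, 131, 129, 130, 135, 135, 134, 131, 132, 110, 88, 84, 86, 89, 88, 88, 87, 88, 79, 78, 88, 66, 48, 127, 172, 173, 167, 156, 154, 153, 149, 149, 147, 141, 140, 141, 145, 148, 98, 27, 32, 25, 25, 37, 29, 24, 47, 78, 81, 82, 76, 110, 152, 166, 164, 166, 165, 169, 168]
yellow [ 241   57   69   72 2785] [275.2  92.2  69.3  71.7] [0.5059 0.1306 0.026 ]
dark [ 233   48   85   94 5498] [275.2  94.8  85.5  94.2] [0.5059 0.1287 0.026 ]
tip [0.5058 0.1302 0.08  ]
held [275.5 253.9 116.3 128.5] [0.5061 0.0521 0.134 ]
```

Run:
```python
from h import *
f=dict(np.load("w2.npz"));im=f['image']
print(im[186:200,276].mean(1).astype(int),im[306:322,276].mean(1).astype(int))
a=onz(f,276,194.5,.1274);b=onz(f,276,312.5,.1354);print(a,b,(a+b)/2,a-b)
a=onz(f,276,57-.5,.026-.002);b=onz(f,276,57+71.5,.024);print('yellow',a,b,(a+b)/2,a-b)
```

```text
[152 151 148 151 150 151 154 133  76  50  51  42  29  25] [ 22  29  25  30  35  37  33  74  86 136 150 149 147 145 151 147]
[0.50632768 0.08023743 0.1274    ] [0.5063492  0.02084418 0.1354    ] [0.50633844 0.05054081 0.1314    ] [-2.15184456e-05  5.93932470e-02 -8.00000000e-03]
yellow [0.50646467 0.15458932 0.024     ] [0.50649438 0.1049666  0.024     ] [0.50647952 0.12977796 0.024     ] [-2.97111936e-05  4.96227190e-02  0.00000000e+00]
```

Call:
{"method": "carry_out", "body": {"motion": [[50,0.7,0,0,0],[50,1.4,0,0,0],[50,1.99,0,0,0],[50,1.99,0,0.3,0],[50,1.99,0,0.7,0],[50,1.99,0,1.2,0],[50,1.99,0,1.7,0],[50,1.99,0,2.1,0],[50,1.99,0,2.3,0],[50,1.99,0,2.45,0],[50,1.99,0,2.5,0],[50,1.99,0,2.5,0]]}}

```text
time: 3.7
tool_pos: [0.5071, 0.1287, 0.0488]
eef_rot: [2.222, 2.22, -0.0]
ft_force: [-0.3, 0.7, -0.7]
finger_gap: 0.0597
grip_force: 30.0
```

Call:
{"method": "carry_out", "body": {"motion": [[50,0,0,0.03,0],[50,0,0,0.03,0],[50,0,0,0.03,0]]}}

```text
time: 3.95
tool_pos: [0.5073, 0.1293, 0.0483]
eef_rot: [2.221, 2.221, 0.002]
ft_force: [0.7, 0.4, -1.6]
finger_gap: 0.0595
grip_force: 30.0
```

Call:
{"method": "carry_out", "body": {"motion": [[50,0,0,0.03,0],[50,0,0,0.03,0],[50,0,0,0.03,0]]}}

```text
time: 4.2
tool_pos: [0.5073, 0.1294, 0.047]
eef_rot: [2.221, 2.221, 0.002]
ft_force: [-1.4, -0.6, 4.8]
finger_gap: 0.0596
grip_force: 30.0
```

Run:
```python
from cell import *
import cv2,numpy as np
f=grab_frame("wrist");s=grab_frame("side")
np.savez("w3.npz",**f);print(get_obs()['ft_force'])
cv2.imwrite("pics/w3.png",np.hstack([cv2.resize(f['image'][130:330,180:370],(400,421)),cv2.resize(s['image'][130:230,175:270],(400,421))]))
```

```text
[-0.86569216  0.01173268  6.56383519]
```

View pics/w3.png

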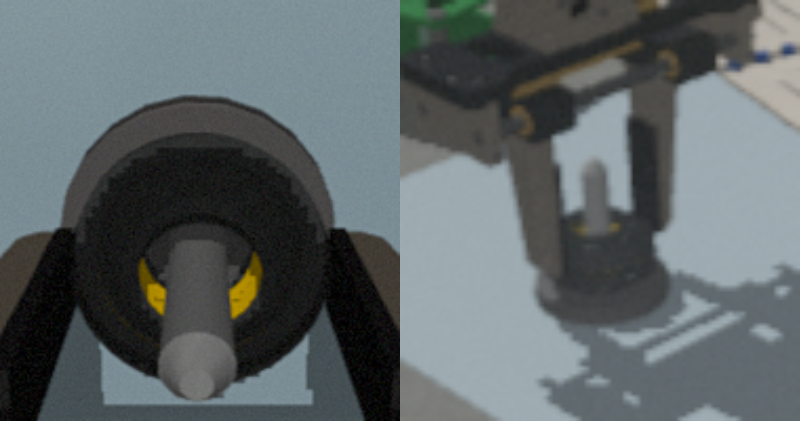

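The disc is threaded, centred on the pin, and contact came at the expected height. I'll release it, back up and look on the way.

Call:
{"method": "carry_out", "body": {"motion": [[91.9,0,0,0,0],[91.9,0,0,0,0],[91.9,0,0,0,0],[91.9,0,0,-0.4,0],[91.9,0,0,-1.2,0],[91.9,0,0,-2.1,0],[91.9,-0.4,0,-2.8,0],[91.9,-1.2,0,-2.8,0],[91.9,-2.0,0,-2.8,0],[91.9,-2.0,0,-2.8,0],[91.9,-2.0,0,-2.8,0]]}}

```text
time: 5.22
tool_pos: [0.5067, 0.0473, 0.1584]
eef_rot: [2.226, 2.217, -0.001]
ft_force: [-0.4, 0.5, -0.1]
finger_gap: 0.0919
grip_force: 0.0
```

Run:
```python
from cell import *
from h import *
f=grab_frame("wrist");np.savez("w4.npz",**f);cv2.imwrite("pics/w4.png",f['image'])
print(get_obs()['tool_pos'])
```

```text
[0.5066301  0.048995   0.15821409]
```

View pics/w4.png

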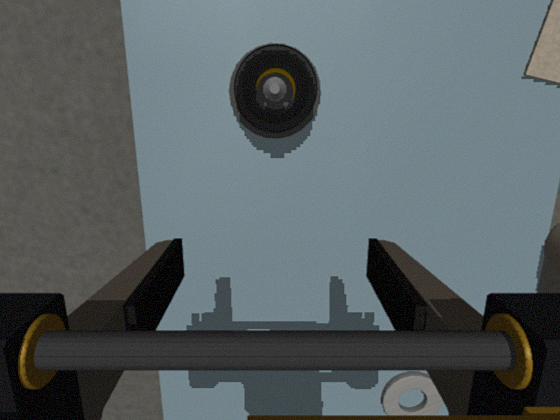

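Call:
{"method": "carry_out", "body": {"motion": [[91.9,-0.9,-0.1,0,0],[91.9,-1.8,-0.2,0,0],[91.9,-2.7,-0.3,0,0],[91.9,-3.6,-0.4,0,0],[91.9,-4.5,-0.5,0,0],[91.9,-5.4,-0.6,0,0],[91.9,-6.3,-0.67,0,0],[91.9,-6.95,-0.67,0,0],[91.9,-6.95,-0.67,0,0],[91.9,-6.95,-0.67,0,0],[91.9,-6.95,-0.67,0,0]]}}

```text
time: 6.18
tool_pos: [0.4805, -0.2267, 0.1578]
eef_rot: [-2.218, -2.223, -0.001]
ft_force: [0.1, -0.4, -0.2]
finger_gap: 0.0914
grip_force: 0.0
```

Run:
```python
from cell import *
from h import *
f=grab_frame("wrist");np.savez("w5.npz",**f);cv2.imwrite("pics/w5.png",f['image'])
print(get_obs()['tool_pos'])
```

```text
[ 0.48055425 -0.22637004  0.15796014]
```

View pics/w5.png

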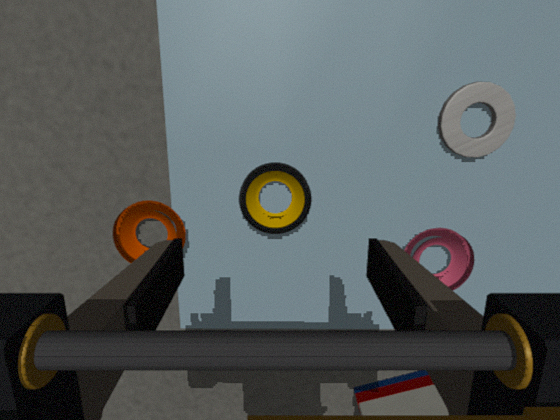

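The dome sits flat and centred on the foot. The second view shows the yellow bowl at (275,198), with orange (148,233) and pink (438,258) clear of the fingers.

Run:
```python
from h import *
f=dict(np.load("w5.npz"))
p=dark(f,275,198,.014);print(p)
h=cv2.cvtColor(f['image'],cv2.COLOR_BGR2HSV)
y=((h[...,0]>19)&(h[...,0]<38)&(h[...,1]>110));s,c,m=blob(y,275,198);print(s,onz(f,s[0]+s[2]/2-.5,s[1]+s[3]/2-.5,.015))
print('orange',onz(f,148,233,.012),onz(f,186,233,.012))
f=dict(np.load("w4.npz"));print('seated',dark(f,276,91,.034))
```

```text
dia 0.06374790107065902 ell [274.9 200. ] [72.6 76.7]
[ 0.47958447 -0.22977188  0.014     ]
[ 245  170   61   59 1909] [ 0.47966105 -0.22867249  0.015     ]
orange [ 0.37084455 -0.25985731  0.012     ] [ 0.40343795 -0.25975665  0.012     ]
dia 0.08146516055534352 ell [275.2  97.4] [ 91.  112.9]
seated [0.50639561 0.12547024 0.034     ]
```

Call:
{"method": "carry_out", "body": {"motion": [[91.9,-0.05,-0.02,0.9,0],[91.9,-0.05,-0.02,1.9,0],[91.9,-0.05,-0.02,2.8,0],[91.9,-0.05,-0.02,3.25,0],[91.9,-0.05,-0.02,3.37,0],[91.9,-0.05,-0.02,3.37,0],[50,-0.05,-0.02,3.37,0],[50,-0.05,-0.02,3.37,0],[50,-0.05,-0.02,3.37,0],[50,-0.05,-0.02,3.37,0],[50,-0.05,-0.02,3.37,0],[50,-0.05,-0.02,3.37,0]]}}

```text
time: 7.23
tool_pos: [0.4799, -0.2311, 0.0246]
eef_rot: [2.221, 2.22, 0.001]
ft_force: [-0.8, 0.5, 6.9]
finger_gap: 0.0599
grip_force: 30.0
```

Call:
{"method": "carry_out", "body": {"motion": [[50,0,0,-0.5,0],[50,0,0,-1.2,0],[50,0,0,-2.1,0],[50,0.5,0,-2.8,0],[50,1.4,0.1,-3.2,0],[50,2.3,0.2,-3.2,0],[50,3.2,0.3,-3.2,0],[50,4.1,0.4,-3.2,0],[50,5.0,0.5,-3.2,0],[50,5.9,0.6,-3.2,0],[50,6.6,0.67,-3.2,0],[50,7.0,0.67,-3.2,0]]}}

```text
time: 8.23
tool_pos: [0.5059, 0.0533, 0.1516]
eef_rot: [-2.216, -2.226, -0.002]
ft_force: [-0.5, -0.1, -0.4]
finger_gap: 0.06
grip_force: 30.0
```

Call:
{"method": "carry_out", "body": {"motion": [[50,0,0,0,0],[50,0,0,0,0]]}}

```text
time: 8.4
tool_pos: [0.5056, 0.0497, 0.1514]
eef_rot: [-2.219, -2.224, 0.001]
ft_force: [-0.2, -0.0, -1.6]
finger_gap: 0.0599
grip_force: 30.0
```

Run:
```python
from cell import *
from h import *
f=grab_frame("wrist");np.savez("w6.npz",**f);cv2.imwrite("pics/w6.png",f['image'])
print(get_obs()['tool_pos'])
```

```text
[0.50567544 0.04833071 0.15141655]
```

View pics/w6.png

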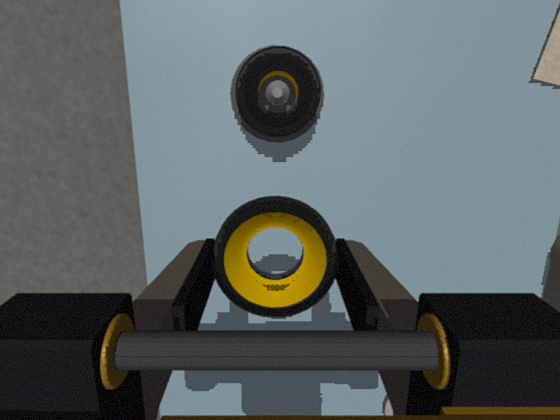

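Wrist view: the bowl is held at about (276,256), level, bore clear at (274,250). The stack is at (277,93) with the pin tip at (277,92).

Run:
```python
from h import *
f=dict(np.load("w6.npz"));im=f['image'];g=im.mean(2).astype(int)
print(g[190:200,276],g[310:322,276],g[250,208:222],g[250,330:344])
for z in(.137,.1405,.1428,.145):
    a=onz(f,276,196,z-.008);a2=onz(f,276,196,z);b=onz(f,276,316,z);print(z,a[1],a2[1],b[1],(a+b)[1]/2,a[1]-b[1],a2[1]-b[1])
h=cv2.cvtColor(im,cv2.COLOR_BGR2HSV);y=((h[...,0]>15)&(h[...,0]<38)&(h[...,1]>110))
s,c,m=blob(y,276,260);print('yellow',s)
for z in(.139,.1415):
    a=onz(f,s[0]-.5,s[1]+s[3]/2,z);b=onz(f,s[0]+s[2]-.5,s[1]+s[3]/2,z);c=onz(f,276,s[1]-.5,z);d=onz(f,276,s[1]+s[3]-.5,z)
    print(z,'x',(a+b)[0]/2,(b-a)[0],'y',(c+d)[1]/2,(c-d)[1])
print('tip',onz(f,277,91.5,.08))
```

```text
[146 146 146 143 151 113  56  30  30  25] [ 23  21  20  21  17   4  32  54  77 139 152 104] [ 9  9  6  7 12 21 40 47 46 34 23 17 22 28] [22 20 43 42 45 40 25  0  1 15 11 20 16 20]
0.137 0.08003947226721565 0.08203410544241241 0.018934759789387814 0.049487116028301734 0.06110471247782784 0.0630993456530246
0.1405 0.08091212428136424 0.08290675745656098 0.021138523829173042 0.05102532405526864 0.0597736004521912 0.06176823362738794
0.1428 0.0814855813192333 0.08348021449443005 0.022586711626746178 0.052036146472989736 0.058898869692487116 0.06089350286768387
0.145 0.08203410544241241 0.08402873861760915 0.02397193473746831 0.05300302008994036 0.0580621707049441 0.06005680388014084
yellow [ 223  211  104   97 5571]
0.139 x 0.5046393509842075 0.050148096864475966 y 0.05029761618638965 0.05058679541689835
0.1415 x 0.5046427263979634 0.049383234635276496 y 0.05141259174546788 0.04981524212714551
tip [0.50581073 0.13032955 0.08      ]
```

Call:
{"method": "carry_out", "body": {"motion": [[50,0.7,0,0,0],[50,1.4,0.03,0,0],[50,1.98,0.03,0,0],[50,1.98,0.03,0.1,0],[50,1.98,0.03,0.5,0],[50,1.98,0.03,1.0,0],[50,1.98,0.03,1.5,0],[50,1.98,0.03,1.85,0],[50,1.98,0.03,2.0,0],[50,1.98,0.03,2.04,0],[50,1.98,0.03,2.04,0],[50,1.98,0.03,2.04,0]]}}

```text
time: 9.45
tool_pos: [0.5079, 0.1278, 0.0707]
eef_rot: [2.222, 2.22, 0.002]
ft_force: [0.2, 0.4, -1.3]
finger_gap: 0.0598
grip_force: 30.0
```

Call:
{"method": "carry_out", "body": {"motion": [[50,0,0,0.04,0],[50,0,0,0.04,0],[50,0,0,0.04,0]]}}

```text
time: 9.7
tool_pos: [0.5075, 0.1284, 0.0689]
eef_rot: [2.221, 2.221, 0.001]
ft_force: [0.6, 0.1, -1.4]
finger_gap: 0.0599
grip_force: 30.0
```

Call:
{"method": "carry_out", "body": {"motion": [[50,0,0,0.04,0],[50,0,0,0.04,0],[50,0,0,0.04,0]]}}

```text
time: 9.95
tool_pos: [0.5072, 0.1284, 0.0668]
eef_rot: [2.221, 2.222, -0.0]
ft_force: [0.0, 0.5, -2.2]
finger_gap: 0.0599
grip_force: 30.0
```

Call:
{"method": "carry_out", "body": {"motion": [[50,0,0,0.02,0],[50,0,0,0.02,0],[50,0,0,0.02,0]]}}

```text
time: 10.2
tool_pos: [0.5072, 0.1284, 0.0666]
eef_rot: [2.221, 2.221, -0.0]
ft_force: [-2.5, -0.4, 5.7]
finger_gap: 0.06
grip_force: 30.0
```

Contact came at the expected height. I'll release, back up and check.

Call:
{"method": "carry_out", "body": {"motion": [[91.9,0,0,0,0],[91.9,0,0,0,0],[91.9,0,0,0,0],[91.9,0,0,-0.4,0],[91.9,0,0,-1.2,0],[91.9,0,0,-2.0,0],[91.9,-0.5,0,-2.4,0],[91.9,-1.2,0,-2.4,0],[91.9,-2.0,0,-2.4,0],[91.9,-2.0,0,-2.4,0],[91.9,-2.0,0,-2.4,0]]}}

```text
time: 11.12
tool_pos: [0.5073, 0.0465, 0.1621]
eef_rot: [2.225, 2.217, -0.0]
ft_force: [0.9, 0.3, -0.9]
finger_gap: 0.0918
grip_force: 0.0
```

Run:
```python
from cell import *
from h import *
f=grab_frame("wrist");s=grab_frame("side")
cv2.imwrite("pics/w7.png",np.hstack([cv2.resize(f['image'][20:180,200:352],(400,421)),cv2.resize(s['image'][140:240,175:270],(400,421))]))
h=cv2.cvtColor(f['image'],cv2.COLOR_BGR2HSV);y=((h[...,0]>15)&(h[...,0]<38)&(h[...,1]>110))
b,c,m=blob(y,277,95,30);print(b,onz(f,b[0]+b[2]/2-.5,b[1]+b[3]/2-.5,.057),onz(f,277,91,.08))
```

```text
[ 237   48   75   78 3505] [0.50628697 0.13140284 0.057     ] [0.50815262 0.12778774 0.08      ]
```

View pics/w7.png

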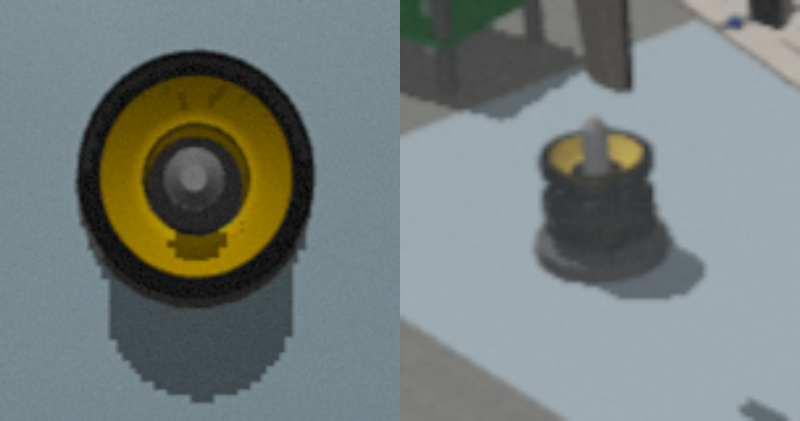

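The stack is level and centred on the pin, yellow hollow facing up, with the gripper clear.

```bash
python3 -c "
from cell import *
print(job_done())"
```

```text
the job is handed in; nothing more can be done
None
```

The dome disc and then the bowl disc are threaded on the pin, lying flat and centred, neither turned over; the spacer ring was left alone, and I handed the job in at about 11 s of the 56 s allowed.

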